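Water the plant in the terracotta pot and clear its flag

TASK

The plant in the terracotta pot is due for water: with the fingertips, gently press the blue button on that pot's own stand fully down for a moment and let it spring back up, then push the red flag of the same stand over, towards the pot, until it lies flat. Leave the buttons and flags of the other two stands alone, do not grasp, lift or shift any pot or anything else on the table, and finish with the hand clear.

Things in the scene. Friction and masses are not known exactly. Their poses are not given: they have to be found in the camera images.
- stand_terracotta: The grey watering stand under the terracotta pot (matt orange-brown, small light-green leafy plant); fixed to the table, a slab 250 (x) x 150 (y) x 30 mm high, origin at the centre of its underside. Its -x end is nearest the robot and carries the button and the flag; the pot stands at (55, 0) mm on its +x end. All three stands are alike and change places from run to run.
- button_terracotta_top (a point): Centre of the top face of the blue round push button on the stand of the terracotta pot, released: at (-80, -37) mm in the stand's frame, 52 mm above the table. Button diameter 30 mm, in a black housing 46 mm across and 12 mm high; pressed straight down with travel 6 mm; the spring needs about 4 N when fully down and pushes it back up when let go. The point moves down with the button.
- button_terracotta (a joint): Travel of that button in m: 0 released, 0.006 fully down.
- flag_terracotta_hinge (a point): Middle of the hinge at the foot of the red flag of the same stand (terracotta pot): fixed on the stand at (-85, 35) mm in its frame, 36 mm above the table (6 mm above the stand's top). The hinge axis is the stand's y.
- flag_terracotta_tip (a point): Middle of the free edge of that red flag, 50 mm from its hinge, which lies at (-85, 35) mm on the stand, 36 mm above the table. Upright or leaning up to 0.35 rad towards the pot at the start. The flag is a flat plate 40 mm wide (stand's y) and 5 mm thick; it moves with the flag.
- flag_terracotta (a joint): Angle of that flag in rad: 0 straight up, growing as it folds over towards the pot (the stand's +x, away from the robot), 1.45 is its stop, lying flat on the stand. Light friction hinge (under 1 N at the tip); it stays where it is left.
- pot_terracotta: The terracotta pot (matt orange-brown, small light-green leafy plant), loose, 0.3 to 0.6 kg; 92 mm across the rim, 80 mm high, with the plant up to 125 mm; origin at the centre of its underside, 33 mm above the table, z up.
- stand_green: The grey watering stand under the green plastic pot (dark-green plant); fixed to the table, a slab 250 (x) x 150 (y) x 30 mm high, origin at the centre of its underside. Its -x end is nearest the robot and carries the button and the flag; the pot stands at (55, 0) mm on its +x end. All three stands are alike and change places from run to run.
- button_green_top (a point): Centre of the top face of the blue round push button on the stand of the green pot, released: at (-80, -37) mm in the stand's frame, 52 mm above the table. Button diameter 30 mm, in a black housing 46 mm across and 12 mm high; pressed straight down with travel 6 mm; the spring needs about 4 N when fully down and pushes it back up when let go. The point moves down with the button.
- button_green (a joint): Travel of that button in m: 0 released, 0.006 fully down.
- flag_green_tip (a point): Middle of the free edge of that red flag, 50 mm from its hinge, which lies at (-85, 35) mm on the stand, 36 mm above the table. Upright or leaning up to 0.35 rad towards the pot at the start. The flag is a flat plate 40 mm wide (stand's y) and 5 mm thick; it moves with the flag.
- pot_green: The green plastic pot (dark-green plant), loose, 0.3 to 0.6 kg; 92 mm across the rim, 80 mm high, with the plant up to 125 mm; origin at the centre of its underside, 33 mm above the table, z up.
- stand_white: The grey watering stand under the white ceramic pot (round succulent); fixed to the table, a slab 250 (x) x 150 (y) x 30 mm high, origin at the centre of its underside. Its -x end is nearest the robot and carries the button and the flag; the pot stands at (55, 0) mm on its +x end. All three stands are alike and change places from run to run.
- button_white_top (a point): Centre of the top face of the blue round push button on the stand of the white pot, released: at (-80, -37) mm in the stand's frame, 52 mm above the table. Button diameter 30 mm, in a black housing 46 mm across and 12 mm high; pressed straight down with travel 6 mm; the spring needs about 4 N when fully down and pushes it back up when let go. The point moves down with the button.
- button_white (a joint): Travel of that button in m: 0 released, 0.006 fully down.
- flag_white_tip (a point): Middle of the free edge of that red flag, 50 mm from its hinge, which lies at (-85, 35) mm on the stand, 36 mm above the table. Upright or leaning up to 0.35 rad towards the pot at the start. The flag is a flat plate 40 mm wide (stand's y) and 5 mm thick; it moves with the flag.
- pot_white: The white ceramic pot (round succulent), loose, 0.3 to 0.6 kg; 92 mm across the rim, 80 mm high, with the plant up to 125 mm; origin at the centre of its underside, 33 mm above the table, z up.
- spray_bottle: Loose bystander: violet spray bottle, 70 mm across, 180 mm tall, white trigger head; origin at the centre of its underside, z up.
- bowl: Loose bystander: green plastic bowl on a pale tray to the robot's left, 230 mm across, 95 mm high; origin at the centre of its underside, z up.
- tub: Loose bystander: clear open plastic tub 110 x 120 x 50 mm; origin at the centre of its underside, z up.
- jar: Loose bystander: jar with yellow cap, 64 mm across, 80 mm high; origin at the centre of its underside, z up.

How it is judged:
By the outcome, as a careful person would: the job done as asked, in the order asked, and still so for the second after the job is handed in, with the robot touching nothing.
It also fails if it takes over 38 s, if anything falls off the work surface, if the arm or the gripper's body presses on something with over 40 N, if the wrist force passes 120 N, or if a joint passes its speed limit or range.

ROBOT

A 6-joint arm with a two-finger parallel gripper is mounted at the origin on the work surface. World frame = base frame: x ahead of the robot, y to its left, z up, the work surface at z = 0. Lengths are in m, angles in rad, forces in N, time in s.
With the tool pointing down it reaches from about 0.325 to 0.85 m from the base axis. Payload 15.5 kg.
Tool frame: the origin (TCP) lies on the centre line of the jaws, within the pads' length; the fingertips stand 14 mm ahead of it and the grasp point (between the pads) lies 5 mm behind it; z points along the fingers, y is the line along which they close (so a half turn about z gives the same grasp; the last joint's range is limited). The gripper opens to 91 mm and grips with 3 to 60 N. Pads are 32 mm wide; open, the fingers measure 118 mm over their backs; the gripper's body (76 mm by 178 mm) begins 60 mm behind the grasp point.
Start: joints at [-1.308, 0.494, 1.345, -0, 1.302, -0.096], TCP at [0.219, -0.585, 0.228] pointing down, gripper open.
Joint ranges: [-2.91, 2.91], [-0.82, 2.16], [0.22, 2.67], [-1.22, 4.37], [0.12, 2.79], [-3.08, 3.08]. Speed limits (rad/s): [1.89, 1.89, 2.57, 3.01, 3.01, 3.01].

INTERFACE

Orientations are given as a rotation vector (axis times angle).
In Python, from station import status, camera, camera_info, order gives the robot as it stands.
- The arm moves only by the tool jog_arm, never from a script. Its argument "steps" is a list of rows, each a list of 6 numbers: the shift along the world's x, y, z in units of 200 mm (1.0 is 200 mm), then the turn, a rotation vector about the world's x, y, z in units of pi rad (1.0 is pi rad). A call has 1 to 20 rows; each row shifts and turns the commanded pose from where the row before left it; what a row does not reach is not made up. A row lasts 1/8 s, in which the tool goes at most 62.5 mm and 10.7 degrees, less where a joint would pass 70% of its speed; a pose out of reach is approached as far as the arm can. A call with a number of a shift or a turn outside -1 to 1 is refused whole. A call with a gripper value outside its range is refused whole. "jaw" is the closure, from -1 (fully open) to 1 (shut), set as the call begins (left out, the last holds). The fingers move at their own pace and stop on an object; "newtons" is the grip in N (left out, the last holds). Time passes only in rows, so rows that do not move let the fingers close. It gives the time, the measured TCP pose, the force, the opening and the grip force at its end, in the units of the state.
- status.get_obs(): the state, without advancing time (a new reading comes with each control period).
- camera(name): name is "scene" or "top"; returns (picture, depth): 384x512x3 uint8, blue, green, red; 384x512 float32, m along the optical axis (not along the pixel's ray), 0 where there is no reading.
- camera_info(name): a dict with "camera_matrix" (3x3 intrinsics, pixels), "eye" and "orientation" of the camera in the world. Camera axes: x right, y up, looking along -z (the intrinsics and any distortion apply to the point x, -y, -z); pixel columns grow to the right and rows downward; lengths in m; the calibration is good to about 2 mm. A picture is of the moment at which its call begins. camera_info takes no time and is no camera call.
- order.sign_off(): hands the job in; it is judged then, once.
The state is a dict: "time_s": time; "joint_positions": joint angles; "dq": joint speeds; "joint_efforts": joint torques, N m; "position": TCP position; "tool_rot": TCP orientation; "ft_force": force on the tool from outside, world axes, zero at the start; "ft_torque": the same for the moment, N m; "grip_width": finger opening in m; "finger_force": force on a finger pad.
Only numpy, scipy, OpenCV 4.12 (cv2) and the standard library are available. Lean on these libraries where they do the work, as an engineer would, in place of code of your own. Each camera call takes 0.05 s, during which the arm holds its last target. There are 200 camera calls.

## Working session

There is one attempt and no reset: what is moved stays moved. The work goes in short steps, Python scripts to look and compute and a tool call to move; the robot and the scene stay as the last step left them, time stands still between calls to the robot, and variables do not carry over. Pictures are saved under pics/ and viewed, at most 10 in all, crops included, and the job is handed in when it is done.

Besides the shell and the picture viewer there is one more tool, called after "Call:" by a JSON object that holds its "fn" and its "kwargs", one argument or row to a line. jog_arm: Moves the arm, as the interface text tells. Shifts and turns lie within -1 to 1; 1 stands for 200 mm of shift or pi rad of turn. Its arguments: {"type":"object","properties":{"steps":{"type":"array"},"jaw":{"type":"number"},"newtons":{"type":"number"}},"required":["steps"]}

```bash
mkdir -p pics; cat > h.py <<'E'
import numpy as np, cv2
from station import status, camera, camera_info, order
from scipy.spatial.transform import Rotation as R
def pose(n):
    i=camera_info(n); K=np.array(i["camera_matrix"]); o=np.array(i["orientation"],float)
    M=o if o.shape==(3,3) else (R.from_rotvec(o).as_matrix() if o.size==3 else None)
    return K,np.array(i["eye"]),M
def cloud(n,dep):
    K,e,M=pose(n); v,u=np.mgrid[:dep.shape[0],:dep.shape[1]]
    c=np.stack([(u-K[0,2])/K[0,0]*dep,-(v-K[1,2])/K[1,1]*dep,-dep],-1)
    return c@M.T+e
E
python3 - <<'E'
from h import *
for n in("scene","top"):
    print(camera_info(n))
    p,d=camera(n); cv2.imwrite(f"pics/{n}0.png",p); np.save(n+"_d.npy",d)
print(status.get_obs())
E
```

```text
{'camera_matrix': array([[451.15855999,   0.        , 254.08655243],
       [  0.        , 451.15855999, 194.41722368],
       [  0.        ,   0.        ,   1.        ]]), 'eye': array([ 1.54245279, -0.74283062,  1.1281555 ]), 'orientation': array([0.82802469, 0.42884532, 0.86304332])}
{'camera_matrix': array([[380.64467406,   0.        , 254.35074173],
       [  0.        , 380.64467406, 190.53318013],
       [  0.        ,   0.        ,   1.        ]]), 'eye': array([0.37138062, 0.03392712, 1.58830948]), 'orientation': array([ 0.06344439, -0.06276959, -1.55541229])}
{'time_s': 0.1, 'joint_positions': array([-1.30849328e+00,  4.94141479e-01,  1.34608516e+00, -1.51731685e-05,
        1.30249182e+00, -9.54929807e-02]), 'dq': array([-8.11742784e-05, -2.62135812e-04, -1.32096132e-03,  5.91800161e-04,
       -7.39255819e-05, -8.55370125e-04]), 'joint_efforts': array([ 2.01538365e-03, -8.80241346e+01, -3.82543945e+01,  7.05135148e-02,
        4.83685965e-02, -5.91137541e-05]), 'position': array([ 0.21879684, -0.58509333,  0.22737976]), 'tool_rot': array([-3.09035012e+00, -5.58838398e-01,  1.70160497e-04]), 'ft_force': array([-0.53163961,  0.22080994,  0.4969541 ]), 'ft_torque': array([-0.03982996,  0.01917123, -0.00529336]), 'finger_force': 0.0, 'grip_width': 0.09140497084897364}
```

View pics/scene0.png

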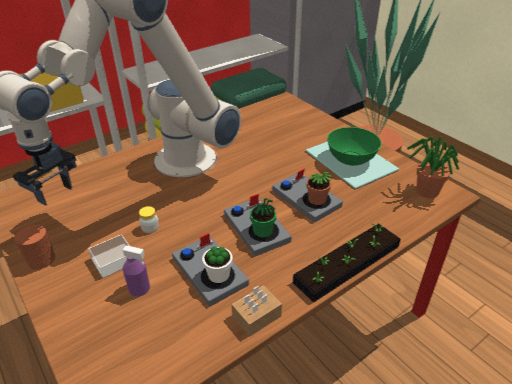

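View pics/top0.png

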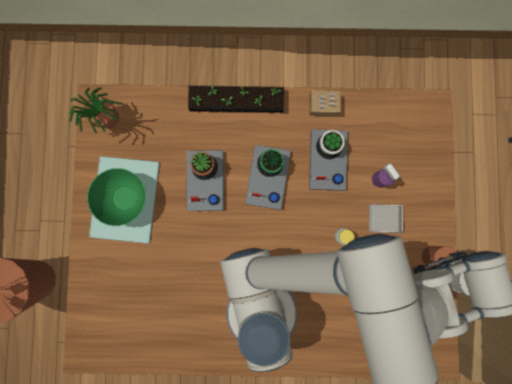

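```bash
python3 - <<'E'
from h import *
def ray(n,u,v,z):
    K,e,M=pose(n); r=M@np.array([(u-K[0,2])/K[0,0],-(v-K[1,2])/K[1,1],-1]); return e+r*(z-e[2])/r[2]
for n in("scene","top"):
    p=cv2.imread(f"pics/{n}0.png"); X=cloud(n,np.load(n+"_d.npy")); h=cv2.cvtColor(p,cv2.COLOR_BGR2HSV)
    for c,lo,hi in(("blue",(100,120,60),(125,255,255)),("red",(0,170,80),(6,255,255)),("red2",(172,150,80),(180,255,255)),("terra",(7,90,60),(18,255,255))):
        m=cv2.inRange(h,lo,hi); k,l,s,ce=cv2.connectedComponentsWithStats(m)
        for i in range(1,k):
            if s[i,4]>25:
                q=X[l==i]; print(n,c,ce[i].round(1),s[i],np.median(q,0).round(3),"zmin/max",np.percentile(q[:,2],[5,95]).round(3),"ray52",ray(n,*ce[i],.052).round(3))
E
```

```text
scene blue [286.  183.2] [282 180   9   7  41] [0.463 0.2   0.051] zmin/max [0.043 0.057] ray52 [0.462 0.2   0.052]
scene blue [237.1 208.9] [233 206   9   7  48] [ 0.475 -0.043  0.051] zmin/max [0.043 0.056] ray52 [ 0.474 -0.045  0.052]
scene blue [186.7 251.7] [182 248  10   8  63] [ 0.553 -0.304  0.052] zmin/max [0.045 0.057] ray52 [ 0.554 -0.304  0.052]
scene red [26.5 30.6] [   0    0   65   74 3610] [-1.585 -0.219  0.207] zmin/max [0.007 0.359] ray52 [-2.083 -0.117  0.052]
scene red [208.9  20.7] [ 166    0   84   51 3333] [-1.585  1.106  0.006] zmin/max [-0.166  0.164] ray52 [-1.452  1.037  0.052]
scene red [124.6  42. ] [114  17  21  51 578] [-1.584  0.406 -0.006] zmin/max [-0.172  0.143] ray52 [-1.422  0.347  0.052]
scene red [112.9  81.9] [100  31  28  98 922] [-1.585  0.263 -0.265] zmin/max [-0.613  0.022] ray52 [-0.865  0.031  0.052]
scene red [146.7  52.7] [141  38  15  25 164] [-1.583  0.555 -0.125] zmin/max [-0.183 -0.036] ray52 [-1.152  0.38   0.052]
scene red [226.5  72.8] [204  62  46  25 382] [-1.584  1.227 -0.457] zmin/max [-0.5    1.128] ray52 [-0.575  0.609  0.0
[... 1512 characters left out ...]
8   9  57] [ 0.47  -0.041  0.051] zmin/max [0.038 0.058] ray52 [ 0.471 -0.042  0.052]
top blue [212.9 198.9] [209 195   9   9  56] [0.459 0.203 0.051] zmin/max [0.041 0.057] ray52 [0.459 0.203 0.052]
top terra [230.7 186.3] [     0     24    512    360 134516] [ 0.592  0.224 -0.005] zmin/max [-0.758  0.006] ray52 [0.511 0.131 0.052]
top terra [204.4 168.1] [191 154  24  22 138] [0.571 0.225 0.113] zmin/max [0.031 0.12 ] ray52 [0.584 0.24  0.052]
top terra [461.6 302. ] [452 291  19  22 276] [-0.044 -1.111 -0.522] zmin/max [-0.588  0.003] ray52 [ 0.065 -0.791  0.052]
top terra [476.5 353.9] [ 431  316   81   68 4352] [-0.23  -1.128 -0.314] zmin/max [-0.558  0.004] ray52 [-0.134 -0.843  0.052]
```

The scene view shows the terracotta pot on the left stand: its blue button is at pixel (286,183) and its red flag at (300,174). In the top view the button is at (213,199). Both views put the button at about (0.460, 0.201). Next I need the stand's yaw and the flag.

```bash
python3 - <<'E'
from h import *
o=status.get_obs(); print(R.from_rotvec(o["tool_rot"]).as_matrix().round(3))
b=np.array([.4605,.2015])
for n in("top","scene"):
    p=cv2.imread(f"pics/{n}0.png"); X=cloud(n,np.load(n+"_d.npy")); h=cv2.cvtColor(p,cv2.COLOR_BGR2HSV)
    near=(X[...,0]>.36)&(X[...,0]<.75)&(X[...,1]>.12)&(X[...,1]<.36)
    g=near&(X[...,2]>.018)&(h[...,1]<90)
    r=cv2.minAreaRect(X[g][:,:2].astype(np.float32)*1000); bx=cv2.boxPoints(r); print(n,"slab",r)
    e=[bx[1]-bx[0],bx[2]-bx[1]]; L=max(e,key=np.linalg.norm); L=L*np.sign(L[0]); a=np.arctan2(L[1],L[0])
    C=np.array(r[0])/1000; c,s=np.cos(a),np.sin(a); M=np.array([[c,-s],[s,c]])
    print("yaw deg",np.degrees(a),"button pred",C+M@[-.08,-.037],"hinge from slab",C+M@[-.085,.035],"hinge from button",b+M@[-.005,.072])
    f=near&((h[...,0]<7)|(h[...,0]>170))&(h[...,1]>150)&(X[...,0]<.53)&(X[...,2]>.038); q=X[f]; l=(q[:,:2]-C)@M
    print("flag n",len(q)); print(np.c_[l,q[:,2]][np.argsort(-q[:,2])][::4].round(3).tolist())
E
```

```text
[[ 0.937  0.35  -0.   ]
 [ 0.35  -0.937  0.001]
 [ 0.    -0.001 -1.   ]]
top slab ((538.3584594726562, 240.50735473632812), (250.46109008789062, 148.78526306152344), 1.7277435064315796)
yaw deg 1.7277447 button pred [0.45951039 0.20111215] hinge from slab [0.45234184 0.27292867] hinge from button [0.45333145 0.27331652]
flag n 27
[[-0.074, 0.027, 0.089], [-0.078, 0.032, 0.081], [-0.077, 0.025, 0.078], [-0.081, 0.026, 0.068], [-0.08, 0.047, 0.063], [-0.084, 0.045, 0.053], [-0.083, 0.049, 0.048]]
scene slab ((539.2471313476562, 240.7971649169922), (254.48016357421875, 154.69024658203125), 2.108858585357666)
yaw deg 2.108861 button pred [0.46066285 0.20087836] hinge from slab [0.45301676 0.27264561] hinge from button [0.45285391 0.27326724]
flag n 45
[[-0.07, 0.037, 0.087], [-0.071, 0.034, 0.083], [-0.078, 0.041, 0.081], [-0.074, 0.026, 0.076], [-0.074, 0.021, 0.072], [-0.078, 0.042, 0.066], [-0.075, 0.022, 0.062], [-0.076, 0.046, 0.06], [-0.08, 0.055, 0.053], [-0.08, 0.028, 0.051], [-0.086, 0.039, 0.043], [-0.083, 0.048, 0.04]]
```

Both views agree to within 1–2 mm, and the slab measures 250×149 mm as specified. That gives yaw ≈ 1.9°, button (0.460, 0.201), hinge (0.453, 0.273). I'll move above the button with the jaw shut.

Call:
{"fn": "jog_arm", "kwargs": {
  "steps": [
    [0, 0, 0.15, 0, 0, 0],
    [0.067, 0.218, 0.05, 0, 0, -0.026],
    [0.067, 0.218, 0, 0, 0, -0.026],
    [0.067, 0.218, 0, 0, 0, -0.026],
    [0.067, 0.218, 0, 0, 0, -0.025],
    [0.067, 0.218, 0, 0, 0, 0],
    [0.067, 0.218, 0, 0, 0, 0],
    [0.067, 0.218, 0, 0, 0, 0],
    [0.067, 0.218, 0, 0, 0, 0],
    [0.067, 0.218, 0, 0, 0, 0],
    [0.067, 0.218, 0, 0, 0, 0],
    [0.067, 0.218, 0, 0, 0, 0],
    [0.067, 0.218, 0, 0, 0, 0],
    [0.067, 0.218, 0, 0, 0, 0],
    [0.067, 0.218, 0, 0, 0, 0],
    [0.067, 0.218, 0, 0, 0, 0],
    [0.067, 0.218, 0, 0, 0, 0],
    [0.067, 0.218, 0, 0, 0, 0],
    [0.067, 0.218, 0, 0, 0, 0],
    [0, 0, 0, 0, 0, 0]
  ],
  "jaw": 1,
  "newtons": 10
}}

```text
time_s: 2.6
position: [0.4605, 0.2017, 0.2675]
tool_rot: [-3.141, -0.058, 0.0]
ft_force: [-0.4, 0.1, 0.1]
grip_width: 0.0006
finger_force: 0.0
```

Call:
{"fn": "jog_arm", "kwargs": {
  "steps": [
    [0, 0, -0.12, 0, 0, 0],
    [0, 0, -0.2, 0, 0, 0],
    [0, 0, -0.2, 0, 0, 0],
    [0, 0, -0.2, 0, 0, 0],
    [0, 0, -0.15, 0, 0, 0],
    [0, 0, -0.08, 0, 0, 0],
    [0, 0, -0.02, 0, 0, 0],
    [0, 0, 0, 0, 0, 0],
    [0, 0, 0, 0, 0, 0]
  ]
}}

```text
time_s: 3.72
position: [0.4605, 0.1994, 0.0747]
tool_rot: [-3.141, -0.054, -0.002]
ft_force: [0.2, -1.1, 0.1]
grip_width: 0.0002
finger_force: 0.0
```

```bash
python3 - <<'E'
from h import *
p,d=camera("scene"); cv2.imwrite("pics/s1.png",cv2.resize(p[130:240,220:370],None,fx=5,fy=5,interpolation=cv2.INTER_CUBIC))
E
```

```text
(no output)
```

View pics/s1.png

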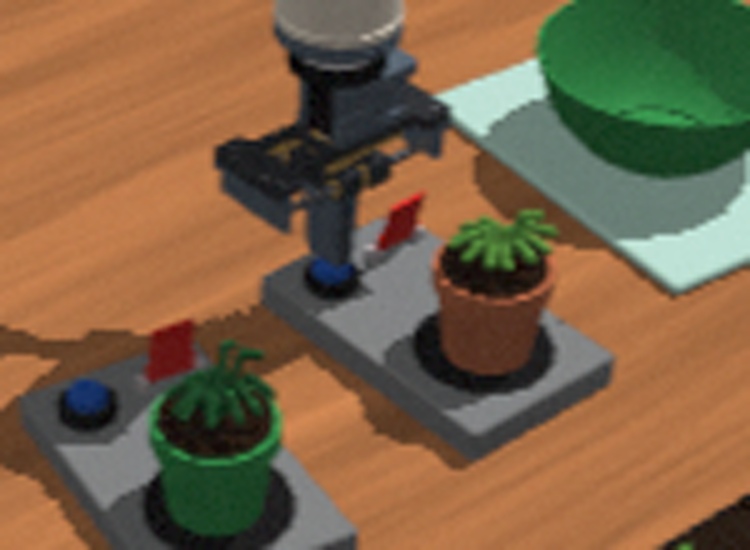

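The crop shows the closed fingertips directly above the terracotta stand's blue button (crop 330,272), with the flag clear of them at (403,222). I'll press gently.

Call:
{"fn": "jog_arm", "kwargs": {
  "steps": [
    [0, 0.005, -0.015, 0, 0, 0],
    [0, 0.005, -0.015, 0, 0, 0],
    [0, 0, -0.01, 0, 0, 0],
    [0, 0, -0.01, 0, 0, 0],
    [0, 0, -0.01, 0, 0, 0],
    [0, 0, 0, 0, 0, 0],
    [0, 0, 0, 0, 0, 0]
  ]
}}

```text
time_s: 4.65
position: [0.4601, 0.2014, 0.062]
tool_rot: [-3.141, -0.054, -0.0]
ft_force: [-0.1, 1.6, 3.0]
grip_width: 0.0003
finger_force: 1.5
```

Call:
{"fn": "jog_arm", "kwargs": {
  "steps": [
    [0, 0, -0.005, 0, 0, 0],
    [0, 0, -0.005, 0, 0, 0],
    [0, 0, 0, 0, 0, 0],
    [0, 0, 0, 0, 0, 0]
  ]
}}

```text
time_s: 5.15
position: [0.4601, 0.2014, 0.0602]
tool_rot: [-3.141, -0.054, -0.0]
ft_force: [-2.7, 1.5, 9.9]
grip_width: 0.0006
finger_force: 5.2
```

9.9 N, well above the 4 N spring, at the expected stop height (tips at 46 mm), so the button is fully down. I'll release it and go behind the flag.

Call:
{"fn": "jog_arm", "kwargs": {
  "steps": [
    [0, 0, 0.02, 0, 0, 0],
    [0, 0, 0.05, 0, 0, 0],
    [0, 0, 0.15, 0, 0, 0],
    [0, 0, 0.2, 0, 0, 0],
    [0, 0, 0.05, 0, 0, 0],
    [-0.055, 0.09, 0, 0, 0, 0],
    [-0.11, 0.18, 0, 0, 0, 0],
    [-0.06, 0.09, 0, 0, 0, 0],
    [0, 0, 0, 0, 0, 0],
    [0, 0, 0, 0, 0, 0]
  ]
}}

```text
time_s: 6.4
position: [0.4153, 0.2729, 0.1538]
tool_rot: [3.141, 0.054, -0.0]
ft_force: [-0.1, 0.7, 0.7]
grip_width: 0.0003
finger_force: 0.0
```

```bash
python3 - <<'E'
from h import *
p,d=camera("scene"); cv2.imwrite("pics/s2.png",cv2.resize(p[130:240,220:370],None,fx=5,fy=5,interpolation=cv2.INTER_CUBIC))
X=cloud("scene",d); h=cv2.cvtColor(p,cv2.COLOR_BGR2HSV); m=cv2.inRange(h,(100,120,60),(125,255,255))>0
m&=(X[...,1]>.15)&(X[...,1]<.25)&(X[...,0]>.4)&(X[...,0]<.5); print(m.sum(),np.median(X[m],0))
E
```

```text
43 [0.46228855 0.20202699 0.0517266 ]
```

View pics/s2.png

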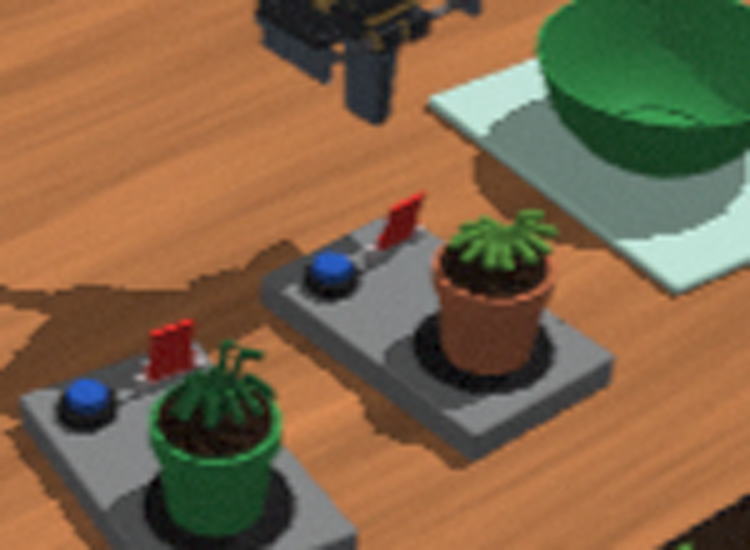

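The crop shows the button back up (330,268; measured at z = 0.052) and the flag still upright at (403,222), with the hand high behind it. I'll lower behind the flag and push.

Call:
{"fn": "jog_arm", "kwargs": {
  "steps": [
    [0, 0, -0.1, 0, 0, 0],
    [0, 0, -0.15, 0, 0, 0],
    [0, 0, -0.1, 0, 0, 0],
    [0, 0, -0.04, 0, 0, 0],
    [0, 0, 0, 0, 0, 0],
    [0.04, 0, 0, 0, 0, 0],
    [0.05, 0.001, 0, 0, 0, 0],
    [0.05, 0.001, 0, 0, 0, 0],
    [0.05, 0.001, 0, 0, 0, 0],
    [0.045, 0.001, 0, 0, 0, 0],
    [0.025, 0.001, -0.02, 0, 0, 0],
    [0.025, 0.001, -0.02, 0, 0, 0],
    [0.025, 0.001, -0.02, 0, 0, 0],
    [0, 0, -0.015, 0, 0, 0],
    [0, 0, 0, 0, 0, 0]
  ]
}}

```text
time_s: 8.32
position: [0.4768, 0.2747, 0.0606]
tool_rot: [3.141, 0.054, -0.001]
ft_force: [0.3, 0.4, 0.1]
grip_width: 0.0005
finger_force: 0.0
```

Tips are at 46.6 mm with no load yet. I'll creep down to the stop.

Call:
{"fn": "jog_arm", "kwargs": {
  "steps": [
    [0, 0, -0.005, 0, 0, 0],
    [0, 0, -0.005, 0, 0, 0],
    [0, 0, -0.005, 0, 0, 0],
    [0, 0, 0, 0, 0, 0],
    [0, 0, 0, 0, 0, 0]
  ]
}}

```text
time_s: 8.95
position: [0.4771, 0.2748, 0.0579]
tool_rot: [-3.141, -0.054, 0.0]
ft_force: [0.2, 0.7, 0.9]
grip_width: 0.0006
finger_force: 0.0
```

Call:
{"fn": "jog_arm", "kwargs": {
  "steps": [
    [0, 0, -0.004, 0, 0, 0],
    [0, 0, -0.003, 0, 0, 0],
    [0, 0, 0, 0, 0, 0],
    [0, 0, 0, 0, 0, 0]
  ]
}}

```text
time_s: 9.45
position: [0.4772, 0.2749, 0.057]
tool_rot: [-3.141, -0.054, -0.001]
ft_force: [-2.0, -0.8, 10.0]
grip_width: 0.0006
finger_force: 5.1
```

10 N at tip height 43 mm matches the computed stop for the flat flag. I'll lift straight up, back off and check.

Call:
{"fn": "jog_arm", "kwargs": {
  "steps": [
    [0, 0, 0.03, 0, 0, 0],
    [0, 0, 0.1, 0, 0, 0],
    [0, 0, 0.2, 0, 0, 0],
    [0, 0, 0.25, 0, 0, 0],
    [-0.1, 0, 0.2, 0, 0, 0],
    [-0.2, 0, 0.1, 0, 0, 0],
    [-0.1, 0, 0, 0, 0, 0],
    [0, 0, 0, 0, 0, 0],
    [0, 0, 0, 0, 0, 0]
  ]
}}

```text
time_s: 10.58
position: [0.3977, 0.2748, 0.2318]
tool_rot: [3.141, 0.054, -0.001]
ft_force: [-0.6, 0.3, 0.4]
grip_width: 0.0007
finger_force: 0.0
```

```bash
python3 - <<'E'
from h import *
p,d=camera("scene"); cv2.imwrite("pics/s3.png",cv2.resize(p[130:240,220:370],None,fx=5,fy=5,interpolation=cv2.INTER_CUBIC))
X=cloud("scene",d); h=cv2.cvtColor(p,cv2.COLOR_BGR2HSV)
m=((h[...,0]<7)|(h[...,0]>172))&(h[...,1]>150)&(X[...,1]>.24)&(X[...,1]<.31)&(X[...,0]>.42)&(X[...,0]<.53)&(X[...,2]>.03)
q=X[m]; print(m.sum(),q.min(0),q.max(0)); 
a=q[np.argsort(q[:,0])]; print(a[::6].round(3).tolist())
E
```

```text
60 [0.44437113 0.25578571 0.03511342] [0.50018082 0.29772349 0.04881558]
[[0.444, 0.295, 0.035], [0.455, 0.274, 0.041], [0.459, 0.277, 0.041], [0.464, 0.256, 0.039], [0.469, 0.263, 0.038], [0.471, 0.266, 0.044], [0.477, 0.26, 0.045], [0.482, 0.283, 0.042], [0.487, 0.273, 0.044], [0.493, 0.273, 0.043]]
```

View pics/s3.png

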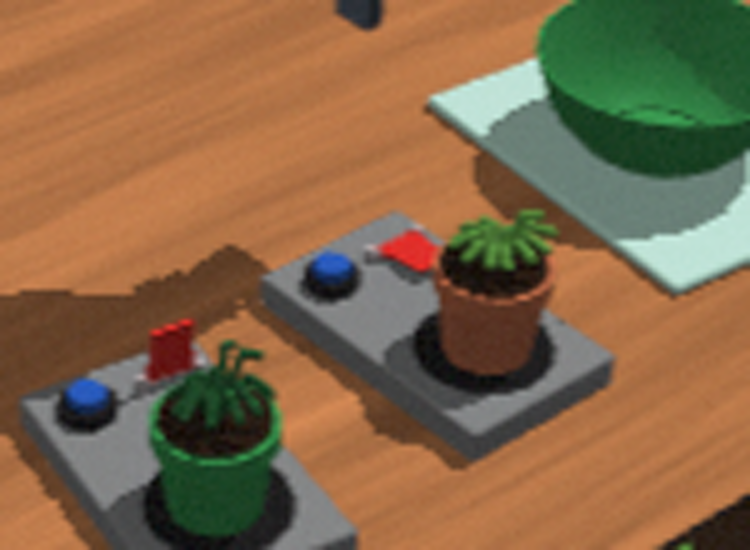

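The crop shows the terracotta flag lying flat at (410,250), with its surface at z ≈ 0.04–0.045. The button is up at (330,268), the pot has not moved and the hand is clear.

```bash
python3 -c "
from station import order; print(order.sign_off())"
```

```text
the job is handed in; nothing more can be done
None
```

I pressed the terracotta stand's blue button fully down and it sprang back up, then I pushed its red flag flat towards the pot; the hand is clear and the job was handed in at about 10.6 s.

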